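Zero the pressure calibrator with its two-key chord

TASK

Zero the pressure calibrator: with one fingertip on each, press its two round keys fully down at the same time, never one without the other, hold both down for at least three seconds, and let both come up. Then press the long bar key at its front edge fully down to store the zero, and let go. Press no other key, and do not pick up or shift anything else on the bench.

Things in the scene. Friction and masses are not known exactly. Their poses are not given: they have to be found in the camera images.
- calibrator: pressure calibrator, black housing 190 x 190 mm that stands firmly on the bench and cannot be moved; origin at the centre of its underside, z up, its -x side is the front (keypad), +y its left side seen from the front. The flat grey key deck is 45 mm above the bench; behind it (x from 35 to 95 mm) lies a display block whose top is 65 mm above the bench. All keys are the same grey plastic and go straight down on springs.
- zero_left_top (a point): centre of the top face of the left round key (22 mm diameter), at x -5, y +30 mm of the calibrator, top 54 mm above the bench (9 mm above the deck) when up; moves with the key. The two round keys are 60 mm apart, centre to centre, along the calibrator's y
- zero_right_top (a point): the same for the right round key, at x -5, y -30 mm of the calibrator
- store_top (a point): centre of the top face of the bar key (20 mm along x, 36 mm along y), at x -65, y 0 of the calibrator, near its front edge; top 54 mm above the bench when up; moves with the key
- zero_left (a joint): travel of the left round key in m: 0 up, 0.006 fully down; starts to move at about 1.2 N, fully down at about 4 N, springs back
- zero_right (a joint): travel of the right round key, same as the left
- store (a joint): travel of the bar key in m: 0 up, 0.006 fully down at about 4 N, springs back
- menu_mid (a joint): travel of the small square key (13 mm) half-way between the two round keys; top 5 mm above the deck, 0 up, 0.003 down; not to be pressed
- menu_left (a joint): the same for the small square key left of the bar key (at x -65, y +55 mm of the calibrator); not to be pressed
- menu_right (a joint): the same for the small square key right of the bar key (at x -65, y -55 mm of the calibrator); not to be pressed
- brass_fitting: loose brass fitting, 22 mm diameter, 30 mm high, standing on the display block of the calibrator on its left half; origin at the centre of its underside; to be left alone
- coupling: loose steel coupling standing on the bench, 28 mm diameter, 58 mm high; origin at the centre of its underside; to be left alone
- bp_monitor: loose white blood pressure monitor, 120 x 160 mm, 66 mm high, beside the calibrator; origin at the centre of its underside; to be left alone
- test_pump: loose hand pump lying at the left of the bench, 192 mm long along its x, 34 mm high; origin under its metal block; to be left alone
- jar: loose closed jar, 52 mm diameter, 70 mm high, at the far side; origin at the centre of its underside; to be left alone

How it is judged:
On the way, in this order (a step that is already met when the one before it is completed fails the run):
1. both round keys are held down together (each at least 4 of 6 mm) for 2.5 s without a break (value of joint each of zero_left, zero_right above 0.004 m), for 2.5 s.
2. both round keys have come up again (value of joint each of zero_left, zero_right below 0.0015 m), for 0.1 s.
3. the bar key is pressed (at least 4 of 6 mm) with both round keys up (all of step 2 and value of joint store above 0.004 m), for 0.1 s.
At the end, for the whole second after the job is handed in: all six keys are up again (within 1.5 mm), and the brass fitting, coupling, monitor, pump and jar are at rest within 30 mm of where they stood (all of step 2 and value of joint each of store, menu_mid, menu_left, menu_right below 0.0015 m and distance of each of brass_fitting, coupling, bp_monitor, test_pump, jar from where it was at the start of the episode below 0.03 m and linear speed of each of brass_fitting, coupling, bp_monitor, test_pump, jar below 0.02 m/s); the robot touches nothing.
It fails at once if one round key is pressed down (over 4.5 mm) while the other is still up (under 1 mm) ((value of joint zero_left above 0.0045 m and value of joint zero_right below 0.001 m) or (value of joint zero_right above 0.0045 m and value of joint zero_left below 0.001 m)).
It fails at once if a small square key is pressed (over 2 of 3 mm) (value of joint any of menu_mid, menu_left, menu_right above 0.002 m).
It fails at once if the brass fitting, coupling, monitor, pump or jar is shifted or lifted by more than 30 mm (distance of any of brass_fitting, coupling, bp_monitor, test_pump, jar from where it was at the start of the episode above 0.03 m).
It also fails if it takes over 51 s, if anything falls off the work surface, if the arm or the gripper's body presses on something with over 40 N, if the wrist force passes 120 N, or if a joint passes its speed limit or range.

ROBOT

A 7-joint arm with a two-finger parallel gripper is mounted at the origin on the work surface. World frame = base frame: x ahead of the robot, y to its left, z up, the work surface at z = 0. Lengths are in m, angles in rad, forces in N, time in s.
With the tool pointing down it reaches from about 0.425 to 0.875 m from the base axis. Payload 4.7 kg.
Tool frame: the origin (TCP) lies where the fingers leave the gripper's body, on its centre line; the fingertips stand 73 mm ahead of it and the grasp point (between the pads) lies grip_depth ahead of it (grip_depth is the distance from the TCP to the grasp point, in m); z points along the fingers, y is the line along which they close (so a half turn about z gives the same grasp; the last joint's range is limited). The gripper opens to 85 mm and grips with 20 to 120 N. Pads are 22 mm wide; open, the fingers measure 114 mm over their backs; the gripper's body (76 mm by 85 mm) begins 54 mm behind the grasp point. The pads swing forward as they close: fully open they stand 13 mm farther back than shut.
Start: joints at [-1.16, 0.321, -0.07, 1.45, 0.023, 1.371, -0.057], TCP at [0.251, 0.6, 0.304] pointing down, gripper open.
Joint ranges: [-2.86, 2.86], [-0.3, 2.09], [-1.38, 1.24], [0.06, 2.45], [-1.56, 4.7], [0.09, 2.05], [-2.69, 2.69]. Speed limits (rad/s): [2.57, 2.57, 3.14, 3.14, 3.14, 3.14, 3.14].

INTERFACE

Orientations are given as [roll, pitch, yaw] about the fixed x, y, z axes, in that order (R = Rz(yaw) Ry(pitch) Rx(roll)).
In Python, from rig import * gives the robot as it stands.
- The arm moves only by the tool arm_command, never from a script. Its argument "deltas" is a list of rows, each an object of numbers: "dx", "dy", "dz": the shift along the tool's x, y, z in cm; "ax", "ay", "az": the turn, a rotation vector about the tool's x, y, z in degrees; "grip": the closure, from -1 (fully open) to 1 (shut), so that 0 is half open. In form: [{"dx": .., "dy": .., "dz": .., "ax": .., "ay": .., "az": .., "grip": ..}, ...]. A call has exactly 10 rows; each row is the pose to reach, as a shift and turn from the pose commanded when the call began, along the tool's axes at that moment; what a row does not reach only later rows make up. A row lasts 1/10 s, in which the tool goes at most 50 mm and 8.59 degrees, less where a joint would pass 70% of its speed; a pose out of reach is approached as far as the arm can. A call with a gripper value outside its range is refused whole. The fingers move at their own pace and stop on an object; the grip force is fixed at half the most. Time passes only in rows, so rows that repeat a pose let the fingers close, or fill a call up. It gives the time, the measured TCP pose, the force, the opening and the grip force at its end, in the units of the state.
- get_state(): the state, without advancing time (a new reading comes with each control period).
- capture(name): name is "scene" or "side" or "wrist"; returns the picture (400x640x3 uint8, red, green, blue); there is no depth.
- camera_info(name): a dict with "fx", "fy", "cx", "cy" (pixels), "extrinsics" (4x4, takes a point from world to camera coordinates); the wrist camera has in their place "mount" (4x4, takes a point from camera to tool coordinates, whose origin is the TCP and whose axes are the flange's). Camera axes: x right, y up, looking along -z (the intrinsics and any distortion apply to the point x, -y, -z); pixel columns grow to the right and rows downward; lengths in m; the calibration is good to about 2 mm. The wrist camera is an equidistant fisheye: a pixel r from the principal point sees the ray r / f radians off the axis. A picture is of the moment at which its call begins: read the wrist's pose just before it. camera_info takes no time and is no camera call.
- sign_off(): hands the job in; it is judged then, once.
The state is a dict: "clock": time; "joint_positions": joint angles; "qd": joint speeds; "joint_torque": joint torques, N m; "eef_pos": TCP position; "ee_rot": TCP orientation; "wrist_force": force on the tool from outside, world axes, zero at the start; "wrist_torque": the same for the moment, N m; "grip_width": opening from 0.0 (shut) to 1.0 (fully open); "grip_force": force on a finger pad.
Only numpy, scipy, OpenCV 4.12 (cv2) and the standard library are available. Lean on these libraries where they do the work, as an engineer would, in place of code of your own. Each camera call takes 0.05 s, during which the arm holds its last target. There are 200 camera calls.

## Working session

There is one attempt and no reset: what is moved stays moved. The work goes in short steps, Python scripts to look and compute and a tool call to move; the robot and the scene stay as the last step left them, time stands still between calls to the robot, and variables do not carry over. Pictures are saved under pics/ and viewed, at most 10 in all, crops included, and the job is handed in when it is done.

Besides the shell and the picture viewer there is one more tool, called after ">>>" in YAML: its name, and indented under it one key for each argument. arm_command: Moves the arm, as the interface text tells. Its arguments: {"type":"object","properties":{"deltas":{"type":"array","items":{"type":"object","properties":{"dx":{"type":"number"},"dy":{"type":"number"},"dz":{"type":"number"},"ax":{"type":"number"},"ay":{"type":"number"},"az":{"type":"number"},"grip":{"type":"number"}}}}},"required":["deltas"]}

```bash
mkdir -p pics; ls
python3 - <<'E'
from rig import *
import cv2
s=get_state(); print({k:s[k] for k in ("clock","eef_pos","ee_rot","wrist_force","grip_width","joint_positions")})
for n in ("scene","side","wrist"):
    i=camera_info(n); print(n,i)
    cv2.imwrite(f"pics/{n}0.png",capture(n)[:,:,::-1])
E
```

```text
pics
{'clock': 0.0, 'eef_pos': array([0.25108972, 0.59909433, 0.30279487]), 'ee_rot': array([-3.13962885e+00,  1.13991974e-04,  2.74483482e+00]), 'wrist_force': array([0.21653562, 0.73721936, 0.38103539]), 'grip_width': 1.001301750104275, 'joint_positions': array([-1.15989968,  0.32183165, -0.0700747 ,  1.45172043,  0.02261046,
        1.37079453, -0.05688544])}
scene {'fx': 383.82358883088864, 'fy': 383.82358883088864, 'cx': 318.3786419516233, 'cy': 201.50592331130284, 'extrinsics': array([[ 0.21591113,  0.97624367,  0.01818472, -0.19173577],
       [-0.55076211,  0.10638878,  0.82785417,  0.27305864],
       [ 0.80625274, -0.18875839,  0.56064855, -1.53454579],
       [ 0.        ,  0.        ,  0.        ,  1.        ]])}
side {'fx': 397.8259084105111, 'fy': 397.8259084105111, 'cx': 321.1662068605555, 'cy': 198.89402261092485, 'extrinsics': array([[ 0.99201248, -0.12576044, -0.00977551, -0.56308108],
       [ 0.07863155,  0.55593191,  0.82750032, -0.14511905],
       [-0.09863228, -0.82165931,  0.56138013, -0.82363984],
       [ 0.        ,  0.        ,  0.        ,  1.        ]])}
wrist {'fx': 309.70691628693146, 'fy': 309.70691628693146, 'cx': 324.3831735942667, 'cy': 202.31141524207305, 'mount': array([[ 2.39798485e-04,  9.58830647e-01,  2.83978403e-01,
         7.27138423e-02],
       [ 9.99999320e-01,  9.42187444e-05, -1.16254665e-03,
        -7.79839474e-05],
       [-1.14144145e-03,  2.83978488e-01, -9.58829972e-01,
        -7.03886868e-02],
       [ 0.00000000e+00,  0.00000000e+00,  0.00000000e+00,
         1.00000000e+00]])}
```

View pics/scene0.png

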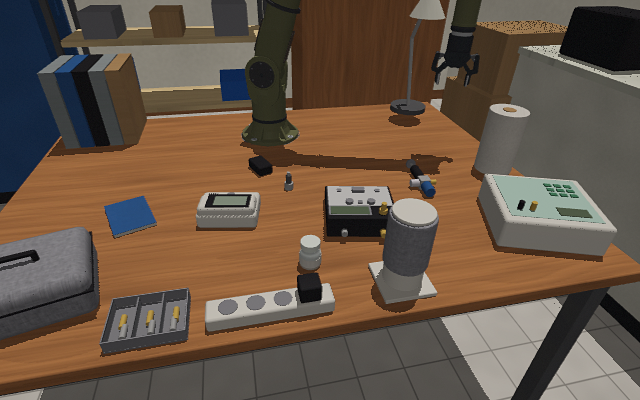

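View pics/side0.png

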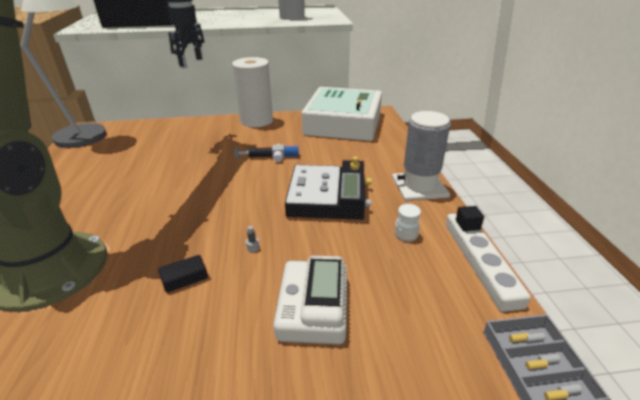

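The scene view shows the calibrator at about (358,210), front toward the robot. The side view shows its deck at about (316,185), the fitting at (354,163), coupling (252,240), pump (270,153), monitor (312,300) and jar (408,223).

```bash
cat > h.py <<'E'
from rig import *
import numpy as np, cv2
from scipy.spatial.transform import Rotation as R
def plane(o,d,z): return o+d*((z-o[2])/d[2])
def fixed(n,u,v,z):
    i=camera_info(n);E=i["extrinsics"];d=np.array([(u-i["cx"])/i["fx"],-(v-i["cy"])/i["fy"],-1])
    return plane(-E[:3,:3].T@E[:3,3],E[:3,:3].T@d,z)
def wrist(s,u,v,z):
    i=camera_info("wrist");x,y=(u-i["cx"])/i["fx"],(v-i["cy"])/i["fy"];t=np.hypot(x,y)+1e-9
    d=np.array([x/t*np.sin(t),-y/t*np.sin(t),-np.cos(t)])
    Rt=R.from_euler("xyz",s["ee_rot"]).as_matrix();M=i["mount"]
    return plane(np.array(s["eef_pos"])+Rt@M[:3,3],Rt@M[:3,:3]@d,z)
def rel(s,p):  # world vector -> tool axes, cm
    return R.from_euler("xyz",s["ee_rot"]).as_matrix().T@(np.array(p)-s["eef_pos"])*100
E
python3 - <<'E'
from h import *
for p in [(316,185,.045),(295,168,.045),(290,206,.045),(338,210,.045),(342,168,.045)]: print(p,fixed("side",*p).round(3))
for p in [(358,198,.045),(328,187,.065),(390,186,.045)]: print(p,fixed("scene",*p).round(3))
s=get_state(); print(rel(s,[.6,.14,.25]))
E
```

```text
(316, 185, 0.045) [0.577 0.175 0.045]
(295, 168, 0.045) [0.531 0.269 0.045]
(290, 206, 0.045) [0.507 0.093 0.045]
(338, 210, 0.045) [0.615 0.061 0.045]
(342, 168, 0.045) [0.656 0.251 0.045]
(358, 198, 0.045) [0.581 0.181 0.045]
(328, 187, 0.065) [0.539 0.104 0.065]
(390, 186, 0.045) [0.537 0.293 0.045]
[-49.92300704 -28.86240148   5.35619787]
```

Run:
```python
from h import *
print(fixed("scene",495,170,0),fixed("side",256,122,0),fixed("side",280,155,0.02))
s=get_state(); print(rel(s,[.6,.17,.27]))
```

```text
[0.43862416 0.72009387 0.        ] [0.41853134 0.70353568 0.        ] [0.49428611 0.39701086 0.02      ]
[-48.76391772 -26.09841077   3.35198547]
```

>>> arm_command:
  deltas:
    - {"dx": -2, "dy": -1, "dz": 0, "az": -1, "grip": 0}
    - {"dx": -6, "dy": -3, "dz": 0.5, "az": -3, "grip": 0}
    - {"dx": -10, "dy": -5.3, "dz": 0.8, "az": -5, "grip": 0}
    - {"dx": -14, "dy": -7.5, "dz": 1, "az": -7, "grip": 0}
    - {"dx": -18, "dy": -9.6, "dz": 1.3, "az": -8, "grip": 0}
    - {"dx": -22, "dy": -11.8, "dz": 1.6, "az": -10, "grip": 0}
    - {"dx": -26, "dy": -14, "dz": 1.9, "az": -12, "grip": 0}
    - {"dx": -30, "dy": -16, "dz": 2.2, "az": -14, "grip": 0}
    - {"dx": -33, "dy": -17.7, "dz": 2.4, "az": -15, "grip": 0}
    - {"dx": -35, "dy": -18.7, "dz": 2.5, "az": -15, "grip": 0}

```text
schema error: expected keys dx, dy, dz, ax, ay, az, grip
```

Run:
```python
from h import *
s=get_state(); print(s["eef_pos"],s["ee_rot"],s["grip_width"],s["clock"]); print(rel(s,[.6,.17,.27]))
```

```text
[0.25110926 0.59919567 0.30308446] [-3.14011136e+00  1.00007378e-04  2.74483513e+00] 1.0027381362099874 0.15
[-48.76391772 -26.09841077   3.35198547]
```

>>> arm_command:
  deltas:
    - {"dx": -2, "dy": -1, "dz": 0, "ax": 0, "ay": 0, "az": -1, "grip": 0}
    - {"dx": -6, "dy": -3, "dz": 0.5, "ax": 0, "ay": 0, "az": -3, "grip": 0}
    - {"dx": -10, "dy": -5.3, "dz": 0.8, "ax": 0, "ay": 0, "az": -5, "grip": 0}
    - {"dx": -14, "dy": -7.5, "dz": 1, "ax": 0, "ay": 0, "az": -7, "grip": 0}
    - {"dx": -18, "dy": -9.6, "dz": 1.3, "ax": 0, "ay": 0, "az": -8, "grip": 0}
    - {"dx": -22, "dy": -11.8, "dz": 1.6, "ax": 0, "ay": 0, "az": -10, "grip": 0}
    - {"dx": -26, "dy": -14, "dz": 1.9, "ax": 0, "ay": 0, "az": -12, "grip": 0}
    - {"dx": -30, "dy": -16, "dz": 2.2, "ax": 0, "ay": 0, "az": -14, "grip": 0}
    - {"dx": -33, "dy": -17.7, "dz": 2.4, "ax": 0, "ay": 0, "az": -15, "grip": 0}
    - {"dx": -35, "dy": -18.7, "dz": 2.5, "ax": 0, "ay": 0, "az": -15, "grip": 0}

```text
clock: 1.15
eef_pos: [0.5035, 0.2882, 0.2785]
ee_rot: [-3.14, 0.0, 3.003]
wrist_force: [0.1, 0.2, -0.1]
grip_width: 0.5
grip_force: 0.0
```

Run:
```python
from h import *
s=get_state(); print(s["eef_pos"],s["ee_rot"],s["grip_width"],s["clock"]); print(rel(s,[.6,.17,.27]))
```

```text
[0.50354773 0.28815838 0.27851806] [-3.14014910e+00  3.01501034e-04  3.00278300e+00] 0.5002028390204449 1.15
[-11.18708627 -10.3663855    0.87014379]
```

>>> arm_command:
  deltas:
    - {"dx": -2.5, "dy": -2.5, "dz": 0, "ax": 0, "ay": 0, "az": 0, "grip": 0}
    - {"dx": -5, "dy": -5, "dz": 0, "ax": 0, "ay": 0, "az": 0, "grip": 0}
    - {"dx": -8, "dy": -7.5, "dz": 0, "ax": 0, "ay": 0, "az": 0, "grip": 0}
    - {"dx": -10, "dy": -9.5, "dz": 0, "ax": 0, "ay": 0, "az": 0, "grip": 0}
    - {"dx": -11, "dy": -10.4, "dz": 0, "ax": 0, "ay": 0, "az": 0, "grip": 0}
    - {"dx": -11, "dy": -10.4, "dz": 0, "ax": 0, "ay": 0, "az": 0, "grip": 0}
    - {"dx": -11, "dy": -10.4, "dz": 0, "ax": 0, "ay": 0, "az": 0, "grip": 0}
    - {"dx": -11, "dy": -10.4, "dz": 0, "ax": 0, "ay": 0, "az": 0, "grip": 0}
    - {"dx": -11, "dy": -10.4, "dz": 0, "ax": 0, "ay": 0, "az": 0, "grip": 0}
    - {"dx": -11, "dy": -10.4, "dz": 0, "ax": 0, "ay": 0, "az": 0, "grip": 0}

```text
clock: 2.15
eef_pos: [0.5962, 0.1751, 0.2791]
ee_rot: [3.141, -0.0, 3.009]
wrist_force: [-0.1, 0.2, 0.2]
grip_width: 0.5
grip_force: 0.0
```

Run:
```python
from h import *
s=get_state(); print(s["eef_pos"],s["ee_rot"],s["grip_width"],s["clock"])
cv2.imwrite("pics/w1.png",capture("wrist")[:,:,::-1])
```

```text
[0.59622707 0.17513027 0.27907101] [ 3.14108815e+00 -6.81027605e-05  3.00850092e+00] 0.4999773539902969 2.15
```

View pics/w1.png

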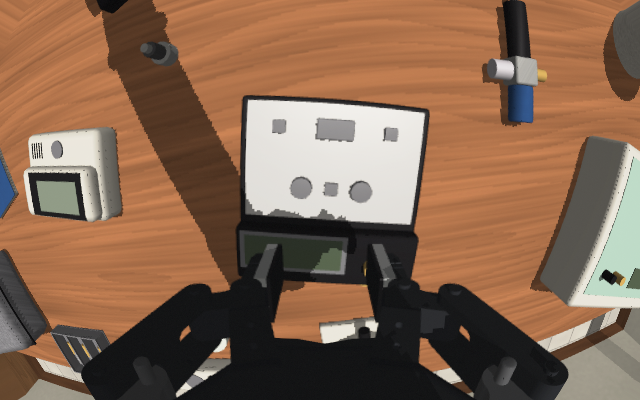

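The wrist view shows the round keys at (301,188) and (361,191), mid key (331,189), bar (336,129), square keys (279,126) and (391,134), with the fingertips at about (270,248) and (376,248).

Run:
```python
from h import *
im=cv2.imread("pics/w1.png"); s=get_state()
g=cv2.cvtColor(im,cv2.COLOR_BGR2GRAY); print("vals",g[188,301],g[160,330],g[129,336])
m=((g>90)&(g<175)).astype(np.uint8); m[:105]=0;m[212:]=0;m[:,:252]=0;m[:,418:]=0
n,l,st,c=cv2.connectedComponentsWithStats(cv2.morphologyEx(m,cv2.MORPH_OPEN,np.ones((3,3))))
pts=[]
for k in range(1,n):
    if st[k,4]>80:
        z=.05 if st[k,4]<230 else .054
        p=wrist(s,*c[k],z); pts.append((c[k].round(1),st[k],p.round(4))); print(*pts[-1])
def near(u,v): return min(pts,key=lambda q:np.hypot(q[0][0]-u,q[0][1]-v))[2][:2]
L,Rr,S=near(361,191),near(301,188),near(336,129)
ml,mr=near(391,134),near(279,126)
print("LR",np.linalg.norm(L-Rr),"mid-store",np.linalg.norm((L+Rr)/2-S),"menus",np.linalg.norm(ml-mr))
for d in (L-Rr,ml-mr): print("yaw",np.arctan2(-d[0],d[1]))
mid=(L+Rr)/2; d=mid-S;print("yaw",np.arctan2(d[1],d[0]))
print("mid",mid,"S",S,rel(s,[*mid,s["eef_pos"][2]]),rel(s,[*S,s["eef_pos"][2]]),"toolyaw",s["ee_rot"][2]-np.pi)
```

```text
vals 140 229 148
[278.8 126.1] [272 119  14  15 180] [0.5305 0.1398 0.05  ]
[335.  129.7] [315 118  40  24 818] [0.5414 0.1928 0.054 ]
[391.1 134.2] [385 128  13  14 158] [0.5523 0.247  0.05  ]
[300.5 187.6] [290 177  22  22 373] [0.5931 0.1521 0.054 ]
[330.4 188.9] [324 182  14  15 183] [0.5993 0.181  0.05  ]
[360.3 192.1] [348 182  24  21 361] [0.6054 0.21   0.054 ]
LR 0.059192060278385306 mid-store 0.05903122055319548 menus 0.1093941497521691
yaw -0.2093234235664536
yaw -0.20062251171805012
yaw -0.20038558416192317
mid [0.59925 0.18105] S [0.5414 0.1928] [-2.05778895e-01  6.54651930e-01  2.43207570e-04] [5.68414218e+00 1.04921460e+00 3.21745457e-04] toolyaw -0.1334960556179663
```

>>> arm_command:
  deltas:
    - {"dx": -0.2, "dy": 0.65, "dz": 1, "ax": 0, "ay": 0, "az": 2, "grip": 0}
    - {"dx": -0.2, "dy": 0.65, "dz": 3, "ax": 0, "ay": 0, "az": 4, "grip": 0}
    - {"dx": -0.2, "dy": 0.65, "dz": 5, "ax": 0, "ay": 0, "az": 4, "grip": 0}
    - {"dx": -0.2, "dy": 0.65, "dz": 7, "ax": 0, "ay": 0, "az": 4, "grip": 0}
    - {"dx": -0.2, "dy": 0.65, "dz": 9, "ax": 0, "ay": 0, "az": 4, "grip": 0}
    - {"dx": -0.2, "dy": 0.65, "dz": 11, "ax": 0, "ay": 0, "az": 4, "grip": 0}
    - {"dx": -0.2, "dy": 0.65, "dz": 12, "ax": 0, "ay": 0, "az": 4, "grip": 0}
    - {"dx": -0.2, "dy": 0.65, "dz": 12.5, "ax": 0, "ay": 0, "az": 4, "grip": 0}
    - {"dx": -0.2, "dy": 0.65, "dz": 12.5, "ax": 0, "ay": 0, "az": 4, "grip": 0}
    - {"dx": -0.2, "dy": 0.65, "dz": 12.5, "ax": 0, "ay": 0, "az": 4, "grip": 0}

```text
clock: 3.2
eef_pos: [0.6002, 0.1803, 0.155]
ee_rot: [3.141, 0.001, 2.937]
wrist_force: [-0.6, 0.2, -0.3]
grip_width: 0.501
grip_force: 0.0
```

Run:
```python
from h import *
s=get_state(); print(s["eef_pos"],s["ee_rot"],s["wrist_force"],s["grip_width"],s["clock"])
print("to mid",rel(s,[.59925,.18105,s["eef_pos"][2]]))
a=capture("wrist")[100:380,180:500,::-1]; b=capture("side")[120:240,240:400,::-1]; 
a=cv2.resize(a,(480,420));b=cv2.resize(b,(320,240),interpolation=cv2.INTER_CUBIC)
o=np.zeros((420,800,3),np.uint8);o[:,:480]=a;o[:240,480:]=b
cv2.imwrite("pics/w2.png",o)
```

```text
[0.60021752 0.18031527 0.15496634] [3.14065909e+00 1.43913103e-03 2.93688275e+00] [-0.56518304  0.16307088 -0.2854031 ] 0.5014310421598533 3.2
to mid [ 1.09667413e-01  5.22707899e-02 -1.09027750e-04]
```

View pics/w2.png

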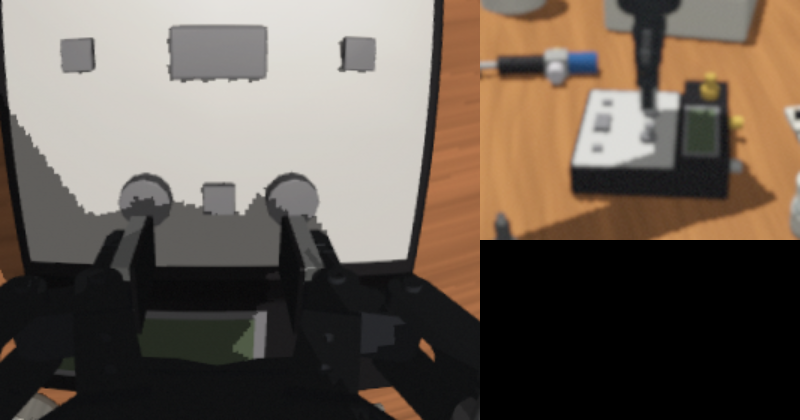

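The keys (crop (145,200) and (292,197)) sit in line with the fingertips laterally, with the mid key (219,198) clear between them. The side view shows the fingers above the round keys, clear of the display block. I'll re-measure from close up.

Run:
```python
from h import *
s=get_state()
im=capture("wrist"); g=cv2.cvtColor(im,cv2.COLOR_RGB2GRAY)
# bar and menus are unshadowed
m=((g>90)&(g<175)).astype(np.uint8); m[:102]=0;m[170:]=0;m[:,:200]=0;m[:,460:]=0
n,l,st,c=cv2.connectedComponentsWithStats(cv2.morphologyEx(m,cv2.MORPH_OPEN,np.ones((3,3))))
for k in range(1,n):
    if st[k,4]>150: print(c[k],st[k],rel(s,wrist(s,*c[k],.054 if st[k,4]>800 else .05)))
for u,v in ((276.7,232),(374.7,231)): print(rel(s,wrist(s,u,v,.054)))
for z in (.085,.09): print("tip inner",[rel(s,wrist(s,u,v,z)).round(2) for u,v in ((180+135/1.5,100+300/1.5),(180+153/1.5,100+217/1.5),(180+283/1.5,100+215/1.5))])
```

```text
[324.87771285 134.30634391] [ 292  116   67   39 2396] [ 6.09480688  0.04709348 10.10113404]
[230.42764579 136.12095032] [220 125  22  24 463] [ 6.08241948 -5.43276252 10.49523794]
[419.57792208 135.2987013 ] [410 124  21  24 462] [ 6.13485622  5.55583154 10.50701595]
[ 0.32895174 -2.84459531 10.10780652]
[ 0.38804666  3.04696494 10.1140687 ]
tip inner [array([-2.48, -2.96,  7.01]), array([ 0.9 , -2.1 ,  7.01]), array([0.97, 2.23, 7.01])]
tip inner [array([-2.13, -2.86,  6.51]), array([ 1.13, -2.02,  6.51]), array([1.2 , 2.15, 6.51])]
```

>>> arm_command:
  deltas:
    - {"dx": 0.2, "dy": 0.1, "dz": 0.5, "ax": 0, "ay": 0, "az": 0, "grip": 0}
    - {"dx": 0.2, "dy": 0.1, "dz": 1.2, "ax": 0, "ay": 0, "az": 0, "grip": 0}
    - {"dx": 0.2, "dy": 0.1, "dz": 2, "ax": 0, "ay": 0, "az": 0, "grip": 0}
    - {"dx": 0.2, "dy": 0.1, "dz": 2.4, "ax": 0, "ay": 0, "az": 0, "grip": 0}
    - {"dx": 0.2, "dy": 0.1, "dz": 2.6, "ax": 0, "ay": 0, "az": 0, "grip": 0}
    - {"dx": 0.2, "dy": 0.1, "dz": 2.8, "ax": 0, "ay": 0, "az": 0, "grip": 0}
    - {"dx": 0.2, "dy": 0.1, "dz": 3, "ax": 0, "ay": 0, "az": 0, "grip": 0}
    - {"dx": 0.2, "dy": 0.1, "dz": 3.1, "ax": 0, "ay": 0, "az": 0, "grip": 0}
    - {"dx": 0.2, "dy": 0.1, "dz": 3.2, "ax": 0, "ay": 0, "az": 0, "grip": 0}
    - {"dx": 0.2, "dy": 0.1, "dz": 3.2, "ax": 0, "ay": 0, "az": 0, "grip": 0}

```text
clock: 4.35
eef_pos: [0.598, 0.1815, 0.1224]
ee_rot: [3.141, 0.0, 2.937]
wrist_force: [-1.4, -0.5, 3.6]
grip_width: 0.503
grip_force: 2.1
```

>>> arm_command:
  deltas:
    - {"dx": 0, "dy": 0, "dz": 0.1, "ax": 0, "ay": 0, "az": 0, "grip": 0}
    - {"dx": 0, "dy": 0, "dz": 0.2, "ax": 0, "ay": 0, "az": 0, "grip": 0}
    - {"dx": 0, "dy": 0, "dz": 0.3, "ax": 0, "ay": 0, "az": 0, "grip": 0}
    - {"dx": 0, "dy": 0, "dz": 0.4, "ax": 0, "ay": 0, "az": 0, "grip": 0}
    - {"dx": 0, "dy": 0, "dz": 0.5, "ax": 0, "ay": 0, "az": 0, "grip": 0}
    - {"dx": 0, "dy": 0, "dz": 0.5, "ax": 0, "ay": 0, "az": 0, "grip": 0}
    - {"dx": 0, "dy": 0, "dz": 0.5, "ax": 0, "ay": 0, "az": 0, "grip": 0}
    - {"dx": 0, "dy": 0, "dz": 0.5, "ax": 0, "ay": 0, "az": 0, "grip": 0}
    - {"dx": 0, "dy": 0, "dz": 0.5, "ax": 0, "ay": 0, "az": 0, "grip": 0}
    - {"dx": 0, "dy": 0, "dz": 0.5, "ax": 0, "ay": 0, "az": 0, "grip": 0}

```text
clock: 5.35
eef_pos: [0.5981, 0.1814, 0.1188]
ee_rot: [3.141, 0.0, 2.937]
wrist_force: [-5.2, -2.6, 12.5]
grip_width: 0.5
grip_force: 6.5
```

Run:
```python
from h import *
s=get_state(); print(s["eef_pos"],s["wrist_force"],"tool torque",R.from_euler("xyz",s["ee_rot"]).as_matrix().T@s["wrist_torque"])
```

```text
[0.59805457 0.18142541 0.11878819] [-5.19672701 -2.64122591 12.54015895] tool torque [0.64870141 1.0882031  0.06256319]
```

Run:
```python
from h import *
a=capture("wrist")[130:330,200:450,::-1]; b=capture("side")[140:220,270:380,::-1]
o=np.zeros((400,800,3),np.uint8);o[:,:500]=cv2.resize(a,(500,400));o[:218,500:]=cv2.resize(b,(300,218),interpolation=cv2.INTER_CUBIC)
cv2.imwrite("pics/w3.png",o)
```

```text
(no output)
```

View pics/w3.png

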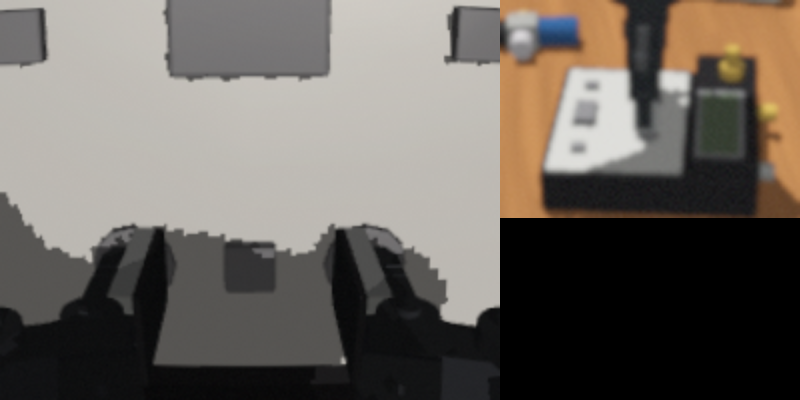

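Both fingertips rest on their round keys (crop (135,250) and (365,250)), the mid key (250,265) is free and the fitting is untouched. I'll press a little more and hold.

>>> arm_command:
  deltas:
    - {"dx": 0, "dy": 0, "dz": 0.1, "ax": 0, "ay": 0, "az": 0, "grip": 0}
    - {"dx": 0, "dy": 0, "dz": 0.15, "ax": 0, "ay": 0, "az": 0, "grip": 0}
    - {"dx": 0, "dy": 0, "dz": 0.2, "ax": 0, "ay": 0, "az": 0, "grip": 0}
    - {"dx": 0, "dy": 0, "dz": 0.2, "ax": 0, "ay": 0, "az": 0, "grip": 0}
    - {"dx": 0, "dy": 0, "dz": 0.2, "ax": 0, "ay": 0, "az": 0, "grip": 0}
    - {"dx": 0, "dy": 0, "dz": 0.2, "ax": 0, "ay": 0, "az": 0, "grip": 0}
    - {"dx": 0, "dy": 0, "dz": 0.2, "ax": 0, "ay": 0, "az": 0, "grip": 0}
    - {"dx": 0, "dy": 0, "dz": 0.2, "ax": 0, "ay": 0, "az": 0, "grip": 0}
    - {"dx": 0, "dy": 0, "dz": 0.2, "ax": 0, "ay": 0, "az": 0, "grip": 0}
    - {"dx": 0, "dy": 0, "dz": 0.2, "ax": 0, "ay": 0, "az": 0, "grip": 0}

```text
clock: 6.45
eef_pos: [0.5981, 0.1814, 0.1187]
ee_rot: [3.141, 0.0, 2.937]
wrist_force: [-9.8, -3.2, 23.0]
grip_width: 0.5
grip_force: 11.5
```

>>> arm_command:
  deltas:
    - {"dx": 0, "dy": 0, "dz": 0, "ax": 0, "ay": 0, "az": 0, "grip": 0}
    - {"dx": 0, "dy": 0, "dz": 0, "ax": 0, "ay": 0, "az": 0, "grip": 0}
    - {"dx": 0, "dy": 0, "dz": 0, "ax": 0, "ay": 0, "az": 0, "grip": 0}
    - {"dx": 0, "dy": 0, "dz": 0, "ax": 0, "ay": 0, "az": 0, "grip": 0}
    - {"dx": 0, "dy": 0, "dz": 0, "ax": 0, "ay": 0, "az": 0, "grip": 0}
    - {"dx": 0, "dy": 0, "dz": 0, "ax": 0, "ay": 0, "az": 0, "grip": 0}
    - {"dx": 0, "dy": 0, "dz": 0, "ax": 0, "ay": 0, "az": 0, "grip": 0}
    - {"dx": 0, "dy": 0, "dz": 0, "ax": 0, "ay": 0, "az": 0, "grip": 0}
    - {"dx": 0, "dy": 0, "dz": 0, "ax": 0, "ay": 0, "az": 0, "grip": 0}
    - {"dx": 0, "dy": 0, "dz": 0, "ax": 0, "ay": 0, "az": 0, "grip": 0}

```text
clock: 7.45
eef_pos: [0.5981, 0.1814, 0.1186]
ee_rot: [3.141, 0.0, 2.937]
wrist_force: [-9.8, -3.1, 22.7]
grip_width: 0.498
grip_force: 11.5
```

>>> arm_command:
  deltas:
    - {"dx": 0, "dy": 0, "dz": 0, "ax": 0, "ay": 0, "az": 0, "grip": 0}
    - {"dx": 0, "dy": 0, "dz": 0, "ax": 0, "ay": 0, "az": 0, "grip": 0}
    - {"dx": 0, "dy": 0, "dz": 0, "ax": 0, "ay": 0, "az": 0, "grip": 0}
    - {"dx": 0, "dy": 0, "dz": 0, "ax": 0, "ay": 0, "az": 0, "grip": 0}
    - {"dx": 0, "dy": 0, "dz": 0, "ax": 0, "ay": 0, "az": 0, "grip": 0}
    - {"dx": 0, "dy": 0, "dz": 0, "ax": 0, "ay": 0, "az": 0, "grip": 0}
    - {"dx": 0, "dy": 0, "dz": 0, "ax": 0, "ay": 0, "az": 0, "grip": 0}
    - {"dx": 0, "dy": 0, "dz": 0, "ax": 0, "ay": 0, "az": 0, "grip": 0}
    - {"dx": 0, "dy": 0, "dz": 0, "ax": 0, "ay": 0, "az": 0, "grip": 0}
    - {"dx": 0, "dy": 0, "dz": 0, "ax": 0, "ay": 0, "az": 0, "grip": 0}

```text
clock: 8.45
eef_pos: [0.5981, 0.1814, 0.1186]
ee_rot: [3.141, 0.0, 2.937]
wrist_force: [-8.9, -3.7, 23.2]
grip_width: 0.498
grip_force: 11.5
```

>>> arm_command:
  deltas:
    - {"dx": 0, "dy": 0, "dz": 0, "ax": 0, "ay": 0, "az": 0, "grip": 0}
    - {"dx": 0, "dy": 0, "dz": 0, "ax": 0, "ay": 0, "az": 0, "grip": 0}
    - {"dx": 0, "dy": 0, "dz": 0, "ax": 0, "ay": 0, "az": 0, "grip": 0}
    - {"dx": 0, "dy": 0, "dz": 0, "ax": 0, "ay": 0, "az": 0, "grip": 0}
    - {"dx": 0, "dy": 0, "dz": 0, "ax": 0, "ay": 0, "az": 0, "grip": 0}
    - {"dx": 0, "dy": 0, "dz": 0, "ax": 0, "ay": 0, "az": 0, "grip": 0}
    - {"dx": 0, "dy": 0, "dz": 0, "ax": 0, "ay": 0, "az": 0, "grip": 0}
    - {"dx": 0, "dy": 0, "dz": 0, "ax": 0, "ay": 0, "az": 0, "grip": 0}
    - {"dx": 0, "dy": 0, "dz": 0, "ax": 0, "ay": 0, "az": 0, "grip": 0}
    - {"dx": 0, "dy": 0, "dz": 0, "ax": 0, "ay": 0, "az": 0, "grip": 0}

```text
clock: 9.45
eef_pos: [0.5981, 0.1814, 0.1186]
ee_rot: [3.141, 0.0, 2.937]
wrist_force: [-10.1, -3.1, 23.2]
grip_width: 0.499
grip_force: 11.5
```

>>> arm_command:
  deltas:
    - {"dx": 0, "dy": 0, "dz": -0.3, "ax": 0, "ay": 0, "az": 0, "grip": 0}
    - {"dx": 0, "dy": 0, "dz": -0.8, "ax": 0, "ay": 0, "az": 0, "grip": 0}
    - {"dx": 0, "dy": 0, "dz": -1.5, "ax": 0, "ay": 0, "az": 0, "grip": 0}
    - {"dx": 0, "dy": 0, "dz": -2.5, "ax": 0, "ay": 0, "az": 0, "grip": 0}
    - {"dx": 0, "dy": 0, "dz": -4, "ax": 0, "ay": 0, "az": 0, "grip": 0}
    - {"dx": 0, "dy": 0, "dz": -5, "ax": 0, "ay": 0, "az": 0, "grip": 1}
    - {"dx": 0, "dy": 0, "dz": -5, "ax": 0, "ay": 0, "az": 0, "grip": 1}
    - {"dx": 0, "dy": 0, "dz": -5, "ax": 0, "ay": 0, "az": 0, "grip": 1}
    - {"dx": 0, "dy": 0, "dz": -5, "ax": 0, "ay": 0, "az": 0, "grip": 1}
    - {"dx": 0, "dy": 0, "dz": -5, "ax": 0, "ay": 0, "az": 0, "grip": 1}

```text
clock: 10.45
eef_pos: [0.5975, 0.1814, 0.1642]
ee_rot: [-3.141, -0.001, 2.937]
wrist_force: [-1.1, 0.8, -0.5]
grip_width: 0.001
grip_force: 0.0
```

Run:
```python
from h import *
s=get_state()
im=capture("wrist"); g=cv2.cvtColor(im,cv2.COLOR_RGB2GRAY); cv2.imwrite("pics/w4.png",im[80:380,160:490,::-1])
print(s["eef_pos"],s["ee_rot"],s["wrist_force"],s["grip_width"])
m=((g>90)&(g<175)).astype(np.uint8); m[:85]=0;m[185:]=0;m[:,:200]=0;m[:,460:]=0
n,l,st,c=cv2.connectedComponentsWithStats(cv2.morphologyEx(m,cv2.MORPH_OPEN,np.ones((3,3))))
for k in range(1,n):
    if st[k,4]>150: print(c[k],st[k],rel(s,wrist(s,*c[k],.054 if st[k,4]>800 else .05)))
```

```text
[0.59746305 0.18136243 0.16418035] [-3.14088954e+00 -1.08335778e-03  2.93683316e+00] [-1.13805998  0.84276553 -0.5252562 ] 0.0010202583123936802
[330.06102476  88.07311457] [ 200   85  260   10 1737] [ 8.73415529  0.34517988 11.02726405]
[324.07897241 138.50142721] [ 293  122   63   36 2102] [5.78539961e+00 3.36219793e-03 1.10243098e+01]
[414.75714286 139.6547619 ] [405 129  20  23 420] [ 5.79386279  5.54469318 11.42042314]
[234.49882904 140.43559719] [225 130  20  22 427] [ 5.74230345 -5.47036889 11.42811214]
```

View pics/w4.png

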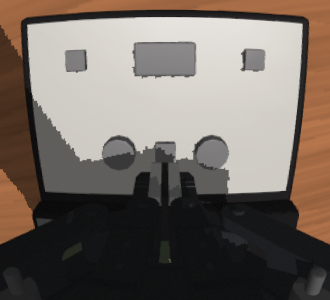

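Both round keys are up again at crop (119,152) and (211,152), and the bar key is at (165,59); the fingers are shut. On to the bar key.

>>> arm_command:
  deltas:
    - {"dx": 1, "dy": 0, "dz": 0, "ax": 0, "ay": 0, "az": 0, "grip": 1}
    - {"dx": 3, "dy": 0, "dz": 0, "ax": 0, "ay": 0, "az": 0, "grip": 1}
    - {"dx": 5, "dy": 0, "dz": 0, "ax": 0, "ay": 0, "az": 0, "grip": 1}
    - {"dx": 5.8, "dy": 0, "dz": 0.3, "ax": 0, "ay": 0, "az": 0, "grip": 1}
    - {"dx": 5.8, "dy": 0, "dz": 1, "ax": 0, "ay": 0, "az": 0, "grip": 1}
    - {"dx": 5.8, "dy": 0, "dz": 2, "ax": 0, "ay": 0, "az": 0, "grip": 1}
    - {"dx": 5.8, "dy": 0, "dz": 2.5, "ax": 0, "ay": 0, "az": 0, "grip": 1}
    - {"dx": 5.8, "dy": 0, "dz": 3, "ax": 0, "ay": 0, "az": 0, "grip": 1}
    - {"dx": 5.8, "dy": 0, "dz": 3, "ax": 0, "ay": 0, "az": 0, "grip": 1}
    - {"dx": 5.8, "dy": 0, "dz": 3, "ax": 0, "ay": 0, "az": 0, "grip": 1}

```text
clock: 11.5
eef_pos: [0.5414, 0.1931, 0.1347]
ee_rot: [-3.141, -0.0, 2.936]
wrist_force: [-0.2, -0.4, 0.3]
grip_width: 0.001
grip_force: 0.0
```

Position is right over the bar; press down in small steps.

>>> arm_command:
  deltas:
    - {"dx": 0, "dy": 0, "dz": 0.2, "ax": 0, "ay": 0, "az": 0, "grip": 1}
    - {"dx": 0, "dy": 0, "dz": 0.4, "ax": 0, "ay": 0, "az": 0, "grip": 1}
    - {"dx": 0, "dy": 0, "dz": 0.6, "ax": 0, "ay": 0, "az": 0, "grip": 1}
    - {"dx": 0, "dy": 0, "dz": 0.7, "ax": 0, "ay": 0, "az": 0, "grip": 1}
    - {"dx": 0, "dy": 0, "dz": 0.8, "ax": 0, "ay": 0, "az": 0, "grip": 1}
    - {"dx": 0, "dy": 0, "dz": 0.9, "ax": 0, "ay": 0, "az": 0, "grip": 1}
    - {"dx": 0, "dy": 0, "dz": 1.0, "ax": 0, "ay": 0, "az": 0, "grip": 1}
    - {"dx": 0, "dy": 0, "dz": 1.1, "ax": 0, "ay": 0, "az": 0, "grip": 1}
    - {"dx": 0, "dy": 0, "dz": 1.1, "ax": 0, "ay": 0, "az": 0, "grip": 1}
    - {"dx": 0, "dy": 0, "dz": 1.1, "ax": 0, "ay": 0, "az": 0, "grip": 1}

```text
clock: 12.5
eef_pos: [0.5411, 0.1933, 0.1241]
ee_rot: [3.141, 0.0, 2.937]
wrist_force: [-1.5, 0.3, 1.8]
grip_width: -0.004
grip_force: 1.1
```

>>> arm_command:
  deltas:
    - {"dx": 0, "dy": 0, "dz": 0.1, "ax": 0, "ay": 0, "az": 0, "grip": 1}
    - {"dx": 0, "dy": 0, "dz": 0.2, "ax": 0, "ay": 0, "az": 0, "grip": 1}
    - {"dx": 0, "dy": 0, "dz": 0.3, "ax": 0, "ay": 0, "az": 0, "grip": 1}
    - {"dx": 0, "dy": 0, "dz": 0.4, "ax": 0, "ay": 0, "az": 0, "grip": 1}
    - {"dx": 0, "dy": 0, "dz": 0.5, "ax": 0, "ay": 0, "az": 0, "grip": 1}
    - {"dx": 0, "dy": 0, "dz": 0.6, "ax": 0, "ay": 0, "az": 0, "grip": 1}
    - {"dx": 0, "dy": 0, "dz": 0.6, "ax": 0, "ay": 0, "az": 0, "grip": 1}
    - {"dx": 0, "dy": 0, "dz": 0.6, "ax": 0, "ay": 0, "az": 0, "grip": 1}
    - {"dx": 0, "dy": 0, "dz": 0.6, "ax": 0, "ay": 0, "az": 0, "grip": 1}
    - {"dx": 0, "dy": 0, "dz": 0.6, "ax": 0, "ay": 0, "az": 0, "grip": 1}

```text
clock: 13.5
eef_pos: [0.5412, 0.1933, 0.1204]
ee_rot: [3.141, -0.0, 2.937]
wrist_force: [-6.6, -2.4, 18.4]
grip_width: -0.003
grip_force: 9.3
```

The bar has bottomed out (18 N, no further travel). Release and clear.

>>> arm_command:
  deltas:
    - {"dx": 0, "dy": 0, "dz": 0, "ax": 0, "ay": 0, "az": 0, "grip": 1}
    - {"dx": 0, "dy": 0, "dz": 0, "ax": 0, "ay": 0, "az": 0, "grip": 1}
    - {"dx": 0, "dy": 0, "dz": -0.4, "ax": 0, "ay": 0, "az": 0, "grip": 1}
    - {"dx": 0, "dy": 0, "dz": -1, "ax": 0, "ay": 0, "az": 0, "grip": 1}
    - {"dx": 0, "dy": 0, "dz": -2, "ax": 0, "ay": 0, "az": 0, "grip": 1}
    - {"dx": 0, "dy": 0, "dz": -4, "ax": 0, "ay": 0, "az": 0, "grip": 1}
    - {"dx": 0, "dy": 0, "dz": -7, "ax": 0, "ay": 0, "az": 0, "grip": 1}
    - {"dx": 0, "dy": 0, "dz": -9, "ax": 0, "ay": 0, "az": 0, "grip": 1}
    - {"dx": 0, "dy": 0, "dz": -10, "ax": 0, "ay": 0, "az": 0, "grip": 1}
    - {"dx": 0, "dy": 0, "dz": -10, "ax": 0, "ay": 0, "az": 0, "grip": 1}

```text
clock: 14.5
eef_pos: [0.5419, 0.1935, 0.2194]
ee_rot: [3.14, 0.002, 2.937]
wrist_force: [0.1, 0.5, 0.9]
grip_width: 0.002
grip_force: 0.0
```

Run:
```python
from h import *
cv2.imwrite("pics/s5.png",cv2.resize(capture("side")[110:350,200:460,::-1],(520,480)))
```

```text
(no output)
```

View pics/s5.png

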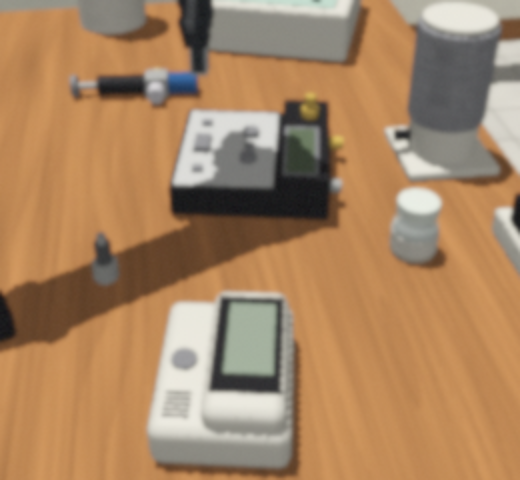

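The keys are up, the gripper is clear, and the fitting (312,105), coupling (104,260), pump, monitor and jar stand where they were.

```bash
python3 -c "
from rig import *
print(sign_off())"
```

```text
the job is handed in; nothing more can be done
None
```

Job handed in, result not returned: both round keys were held fully down together for about 4 s and came up, then the bar key was pressed fully down and released, with nothing else visibly moved.

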